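# Close the printing frame and latch its spring keeper

### The job

This small contact-printing frame lies face down with one half of its back still standing open. Fold that half down flat into the frame, then take its spring keeper bar by the knob, press it down, swing it across under its hook as far as it will go without forcing it, and let it spring up behind the hook's lip, the way the other bar already is. Leave everything else on the counter where it is.

Things in the scene. Friction and masses are not known exactly. Their poses are not given: they have to be found in the camera images.
- frame: Wooden printing frame, 176 (x) by 150 (y) by 34 mm, fixed, back up. Origin: centre of its underside. The back board lies flush with the rails' top and is split at x = 0: the half at x < 0 is shut, its bar latched at x = -36 (leave it: the pattern to copy); the half at x > 0 is the open flap. Both bars are pinned on the rail at y = -63 and hook on the rail at y = +63, knobs beyond, at y = +94.
- flap (a joint): Angle of the open half of the back, rad: 0 flat and home, 1.57 upright; starts 1.65 to 1.9, leaning back over the shut half (stop 1.95). A board 8 mm thick, 101 mm wide, reaching 63 mm from its hinge line, which runs along the frame's y at x = 0, 34 mm up, in the plane of the outer (upper when shut) face. Stiff hinge: it stays where it is left; 1 to 2 N move it.
- flap_edge (a point): Middle of the flap's free edge, on its outer face, 63 mm from the hinge line.
- pivot: Fixed hinge plate of the loose keeper bar, at x = +36, y = -63 mm of the frame. Origin on the bar's vertical pin, at the rail's top (34 mm up); axes as the frame's.
- keeper (a joint): Swing of the loose keeper bar about its pin, rad: 0 = straight across the frame (from the pin along the frame's +y), growing towards the frame's +x; starts 1.43 to 1.63, out along the rail. Under 1 N at the knob swings it. Steel strip 14 mm wide, 3 mm thick, 36 to 50 mm above the counter; the knob's axis is 154 mm from the pin (157 pressed). The flap must be down before the bar goes across.
- leaf (a joint): How far the bar's sprung outer half is pressed down, rad: 0 free, 0.15 on its stop (knob 14 mm lower and, swinging down on its arc, 3 mm farther from the pin). It bends about a line 94 mm short of the knob; 0.7 N per mm at the knob, 9.6 N fully down. It passes under the hook's lip when pressed to 0.115 or more (knob about 11 mm down, 7.5 N), and springs up to about 0.045 behind the lip.
- knob (a point): Centre of the loose bar's knob: upright, round, steel, 12 mm in diameter, 20 mm tall, on the bar; the strip's top face is 10 mm below this point, and the strip ends 8 mm beyond the knob's axis.
- catch_mid (a point): Nominal middle of the loose bar's hook, at the rail's top; axes as the frame's. The hook is a bent steel strip 14 mm wide (y): a wall at its -x side, a flat top with its underside 11.5 mm above the rail, and at +x a lip 5 mm thick hanging 4 mm down. The bar enters from +x under the lip. The hook is slotted: the real one sits up to 6 mm either way along x, so feel for its wall.
- pocket (a point): The same point, for the pocket: 17 mm wide between lip and wall, for the 14 mm bar. Swing on until the bar meets the wall (at keeper -0.06 to +0.04), only then let it rise. A bar that is too high meets the lip instead and stops about 22 mm short of the wall, measured at the hook (keeper about 0.115 to 0.21).
- tube_a: Bystander: metal paint tube, 104 x 28 x 15 mm, lying beside the frame under the bar's path. Origin at its underside, x along it.
- tube_b: Bystander: another such paint tube, farther off.
- marker_a: Bystander: marker pen, 138 mm long, 12 mm thick, lying before the frame's hook rail. Origin at its underside.
- loupe: Bystander: black loupe, 44 mm in diameter, 45 mm tall.
- dye_bottle: Bystander: small brown dye bottle, 38 mm in diameter, 70 mm tall.
- dish: Bystander: white china dish, 80 mm in diameter, 22 mm tall.
- paper_roll: Bystander: paper roll standing on end, 104 mm in diameter, 140 mm tall.
Things that resemble listed ones, but are neither listed nor needed, are in the scene too. What is shaped like the frame but orange is not meant.

How it is judged:
By the outcome, as a careful person would: the job done as asked, in the order asked, and still so for the second after the job is handed in, with the robot touching nothing.
It also fails if it takes over 72 s, if anything falls off the work surface, if the arm or the gripper's body presses on something with over 40 N, if the wrist force passes 120 N, or if a joint passes its speed limit or range.

### The arm

A 7-joint arm with a two-finger parallel gripper is mounted at the origin on the work surface. World frame = base frame: x ahead of the robot, y to its left, z up, the work surface at z = 0. Lengths are in mm, angles in rad, forces in N, time in s.
With the tool pointing down it reaches from about 400 to 850 mm from the base axis. Payload 4.5 kg.
Tool frame: the origin (TCP) lies on the centre line of the jaws, within the pads' length; the fingertips stand ahead of it and the grasp point (between the pads) lies 5 mm behind it (ctrl.tips_ahead is the z of the fingertips in the tool frame, in mm); z points along the fingers, y is the line along which they close (so a half turn about z gives the same grasp; the last joint's range is limited). The gripper opens to 88 mm and grips with 3 to 60 N. Pads are 18 mm wide; open, the fingers measure 123 mm over their backs; the gripper's body (75 mm by 187 mm) begins 45 mm behind the grasp point.
Start: joints at [1.362, 0.689, -0.195, 1.565, 0.157, 0.902, -0.215], TCP at [150.291, -606.683, 252.743] pointing down, gripper open.
Joint ranges: [-3.01, 3.01], [-0.46, 2.08], [-1.47, 1.51], [0.13, 2.56], [-1, 4.14], [0.04, 2.09], [-2.66, 2.66]. Speed limits (rad/s): [2.57, 2.57, 3.14, 3.14, 3.14, 3.14, 3.14].

### API

Orientations are given as a rotation vector (axis times angle).
In Python, from plant import ctrl, read_camera, get_calibration, finder gives the robot as it stands.
- The arm moves only by the tool move_arm, never from a script. Its argument "moves" is a list of rows, each a list of 3 entries, a list of its own where there are three numbers: the opening in per cent of the stroke, from 0 (shut) to 100 (fully open), then the shift along the tool's x, y, z each as a share of 0.2 m, from -1 to 1, then the turn, a rotation vector about the tool's x, y, z each as a share of pi/4 rad, from -1 to 1. In form: [[jaw, [tx, ty, tz], [rx, ry, rz]], ...]. A call has 1 to 5 rows; each row is the pose to reach, as a shift and turn from the pose commanded when the call began, along the tool's axes at that moment; what a row does not reach only later rows make up. A row lasts 1/8 s, in which the tool goes at most 62.5 mm and 10.7 degrees, less where a joint would pass 70% of its speed; a pose out of reach is approached as far as the arm can. A call with a number of a shift or a turn outside -1 to 1 is refused whole. A call with a gripper value outside its range is refused whole. The fingers move at their own pace and stop on an object; the grip force is fixed at half the most. Time passes only in rows, so rows that repeat a pose let the fingers close. It gives the time, the measured TCP pose, the force, the opening and the grip force at its end, in the units of the state.
- ctrl.get_state(): the state, without advancing time (a new reading comes with each control period).
- read_camera(name): name is "scene" or "top"; returns the picture (480x640x3 uint8, red, green, blue); there is no depth.
- get_calibration(name): a dict with "fx", "fy", "cx", "cy" (pixels), "R" (3x3) and "t" (3): a world point X has camera coordinates R X + t. Camera axes: x right, y down, z forward; pixel columns grow to the right and rows downward; lengths in mm; the calibration is good to about 2 mm. A picture is of the moment at which its call begins. get_calibration takes no time and is no camera call.
- ctrl.finish_job(): hands the job in; it is judged then, once.
Trained networks look in the newest picture that a camera, given by its name, has taken for a name from the list of things; names that differ only in an ending like _2 or _b are one class to them, and where a whole thing is asked for, a point or a joint stands for the part that bears it (a point fixed in the world has none). Each returns a list of dicts, best first, with "conf" (0 to 1); they miss things now and then, are a little off and sometimes report something else, mostly with a low value. They report only what shows in the picture. A call takes as long as a camera call. They do not tell look-alikes from the thing itself.
- finder.silhouettes(label, camera): "region" (480x640 bool, what is visible of it) and "xy" ([column, row] in pixels, amid what is visible of it).
- finder.place_of(label, camera): "xy" ([column, row] in pixels: a listed point, or the origin of a listed thing).
The state is a dict: "time": time; "joints": joint angles; "qvel": joint speeds; "effort": joint torques, N m; "tool_pos": TCP position; "orientation": TCP orientation; "ft_force": force on the tool from outside, world axes, zero at the start; "torque": the same for the moment, N m; "finger_gap": opening from 0.0 (shut) to 1.0 (fully open); "finger_force": force on a finger pad.
Only numpy, scipy, OpenCV 4.12 (cv2) and the standard library are available. Lean on these libraries where they do the work, as an engineer would, in place of code of your own. Each camera call takes 0.05 s, during which the arm holds its last target. There are 200 camera calls.

## Working session

There is one attempt and no reset: what is moved stays moved. The work goes in short steps, Python scripts to look and compute and a tool call to move; the robot and the scene stay as the last step left them, time stands still between calls to the robot, and variables do not carry over. Pictures are saved under pics/ and viewed, at most 10 in all, crops included, and the job is handed in when it is done.

Besides the shell and the picture viewer there is one more tool, called as name(argument=value, ...), one argument or row to a line, values as JSON. move_arm: Moves the arm, as the interface text tells. Its arguments: {"type":"object","properties":{"moves":{"type":"array","items":{"type":"array"}}},"required":["moves"]}

```bash
mkdir -p pics; ls; cat > h.py <<'E'
import numpy as np, cv2
from scipy.spatial.transform import Rotation as Ro
from plant import ctrl, read_camera, get_calibration, finder
def ray(cam,px):
    c=get_calibration(cam);R=np.array(c['R']);t=np.array(c['t'])
    d=R.T@np.array([(px[0]-c['cx'])/c['fx'],(px[1]-c['cy'])/c['fy'],1]);return -R.T@t,d
def atz(cam,px,z):
    o,d=ray(cam,px);return o+d*(z-o[2])/d[2]
def proj(cam,X):
    c=get_calibration(cam);p=np.array(c['R'])@np.asarray(X,float)+np.array(c['t']);return np.array([c['fx']*p[0]/p[2]+c['cx'],c['fy']*p[1]/p[2]+c['cy']])
def tri(p1,p2):
    a,d=ray('top',p1);b,e=ray('scene',p2)
    s=np.linalg.lstsq(np.c_[d,-e],b-a,rcond=None)[0];x,y=a+d*s[0],b+e*s[1];return (x+y)/2,np.linalg.norm(x-y)
def save(cam,n): 
    im=read_camera(cam);cv2.imwrite(f'pics/{n}.png',im[:,:,::-1]);return im
E
python3 - <<'E'
from h import *
for c in('top','scene'):
    save(c,c+'0')
    o,_=ray(c,(320,240));print(c,o.round())
    for l in('frame','flap_edge','pivot','knob','catch_mid','tube_a','marker_a','loupe','dye_bottle','dish','paper_roll'):
        print(l,[(round(r['conf'],2),np.round(r['xy']).tolist()) for r in finder.place_of(l,c)[:4]])
s=ctrl.get_state();print(s,ctrl.tips_ahead)
E
```

```text
pics
top [ 475.   20. 1193.]
frame [(0.73, [373.0, 258.0]), (0.71, [280.0, 346.0]), (0.56, [305.0, 254.0]), (0.43, [289.0, 212.0])]
flap_edge [(0.81, [254.0, 338.0]), (0.74, [382.0, 254.0])]
pivot [(0.96, [360.0, 224.0])]
knob [(0.75, [287.0, 211.0])]
catch_mid [(0.91, [248.0, 373.0]), (0.77, [353.0, 279.0]), (0.36, [350.0, 281.0])]
tube_a [(0.96, [490.0, 285.0]), (0.65, [308.0, 251.0])]
marker_a [(0.72, [383.0, 317.0])]
loupe [(0.98, [474.0, 190.0])]
dye_bottle [(0.79, [472.0, 235.0]), (0.32, [301.0, 253.0]), (0.15, [493.0, 288.0])]
dish [(0.82, [352.0, 145.0])]
paper_roll [(0.84, [162.0, 197.0]), (0.48, [287.0, 211.0]), (0.24, [383.0, 318.0])]
scene [1168. -720.  776.]
frame [(0.82, [281.0, 283.0]), (0.66, [273.0, 208.0])]
flap_edge [(0.92, [297.0, 190.0]), (0.68, [269.0, 250.0])]
pivot [(0.82, [312.0, 279.0])]
knob [(0.75, [368.0, 236.0])]
catch_mid [(0.93, [278.0, 179.0]), (0.67, [275.0, 253.0]), (0.45, [388.0, 336.0])]
tube_a [(0.63, [149.0, 341.0]), (0.56, [452.0, 211.0]), (0.55, [326.0, 251.0])]
marker_a [(0.81, [225.0, 260.0])]
loupe [(0.73, [244.0, 399.0])]
dye_bottle [(0.6, [204.0, 366.0])]
dish [(0.91, [390.0, 331.0]), (0.37, [452.0, 207.0])]
paper_roll [(0.59, [451.0, 212.0])]
{'time': 1.2, 'joints': array([ 1.36180389,  0.68909102, -0.19463834,  1.56528996,  0.15730617,
        0.90254377, -0.2151081 ]), 'qvel': array([-0.00173736, -0.00040849, -0.00111665,  0.00190065,  0.00011855,
        0.00147576, -0.00040537]), 'effort': array([ 2.70154087e-04, -5.27501500e+01, -1.26731593e+00, -1.53745294e+01,
       -5.19722281e-02, -5.38761342e-04,  3.78266805e-05]), 'tool_pos': array([ 150.30308235, -606.67283251,  252.7519822 ]), 'orientation': array([3.11841325e+00, 3.80507736e-01, 4.56680868e-05]), 'ft_force': array([-1.17616451, -0.08769767, -0.1309716 ]), 'torque': array([ 0.00678714, -0.00943302, -0.02647317]), 'finger_force': 0.0, 'finger_gap': 1.0020634539903} 14.0
```

```bash
python3 - <<'E'
import cv2
a=cv2.imread('pics/top0.png');b=cv2.imread('pics/scene0.png')
cv2.imwrite('pics/top0c.png',cv2.resize(a[130:400,200:540],None,fx=2.2,fy=2.2,interpolation=cv2.INTER_CUBIC))
cv2.imwrite('pics/scene0c.png',cv2.resize(b[140:420,120:480],None,fx=2.1,fy=2.1,interpolation=cv2.INTER_CUBIC))
E
```

```text
(no output)
```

View pics/top0c.png

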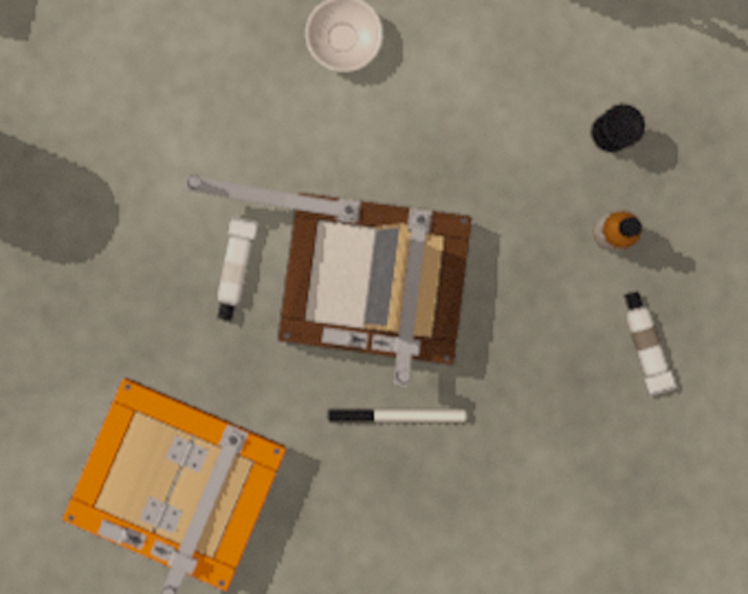

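View pics/scene0c.png

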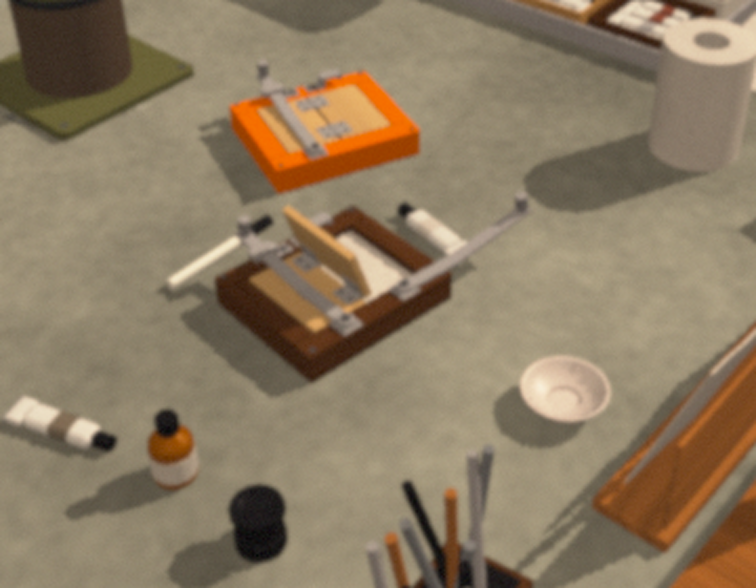

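The brown frame at top px ~(372,256) is the one meant. The orange one at ~(280,346) is the look-alike. The flap stands open at ~(375,256), leaning over the shut half to the right. The loose bar points left from its pin at ~(358,225) to its knob at ~(288,212), and tube_a lies below it. Next I'll fit the frame's pose.

```bash
cat > fit.py <<'E'
from h import *
from scipy.optimize import minimize
B=np.array([[x,y,z] for x in(-88,88) for y in(-75,75) for z in(0,34)],float)
def W(p,X): return np.asarray(X)@Ro.from_euler('z',p[2]).as_matrix().T+[p[0],p[1],0]
masks={}
for c,(x0,x1,y0,y1) in {'top':(315,425,205,305),'scene':(215,345,225,330)}.items():
    im=cv2.imread(f'pics/{c}0.png');hsv=cv2.cvtColor(im,cv2.COLOR_BGR2HSV)
    m=((hsv[...,0]<14)|(hsv[...,0]>170))&(hsv[...,1]>95)&(hsv[...,2]<125)
    k=np.zeros_like(m);k[y0:y1,x0:x1]=m[y0:y1,x0:x1]
    k=cv2.morphologyEx(k.astype(np.uint8),cv2.MORPH_OPEN,np.ones((2,2)))
    n,l,st,_=cv2.connectedComponentsWithStats(k);k=np.isin(l,[i for i in range(1,n) if st[i,4]>40])
    h=cv2.convexHull(np.argwhere(k)[:,::-1].astype(np.int32))
    f=np.zeros((480,640),np.uint8);cv2.fillConvexPoly(f,h,1);masks[c]=f
def cost(p):
    s=0
    for c,f in masks.items():
        q=np.array([proj(c,X) for X in W(p,B)])
        g=np.zeros((480,640),np.uint8);cv2.fillConvexPoly(g,cv2.convexHull((q*16).round().astype(np.int32)),1,shift=4)
        s+=(g^f).sum()
    return s
piv=atz('top',(360,224),34);kn=tri((287,211),(368,236));a=tri((382,254),(297,190));print('piv',piv,'knob',kn,a)
print('pivtri',tri((360,224),(312,279)))
c0=atz('top',(372,256),34);u=atz('top',(345,337/2.2+130),34)  
yaw=np.arctan2(*(atz('top',(200+367/2.2,130+351/2.2),34)-atz('top',(200+385/2.2,130+205/2.2),34))[[1,0]])-np.pi/2
best=None
for d in(-.05,0,.05):
    r=minimize(cost,[c0[0],c0[1],yaw+d],method='Nelder-Mead',options={'initial_simplex':np.array([c0[0],c0[1],yaw+d])+np.array([[0,0,0],[8,0,0],[0,8,0],[0,0,.08]])})
    if best is None or r.fun<best.fun:best=r
print(best.x,best.fun,[int(f.sum()) for f in masks.values()])
p=best.x;np.save('pose.npy',p)
print('pivot pred',W(p,[36,-63,34]));
inv=lambda X:(Ro.from_euler('z',-p[2]).as_matrix()@(np.asarray(X)-[p[0],p[1],0])).round(1)
print('knob in frame',inv(kn[0]),'pivot in frame',inv(piv))
for c in('top','scene'):
    for l in('tube_a','marker_a'):
        pass
    im=cv2.imread(f'pics/{c}0.png')
    for X in B: cv2.circle(im,tuple(proj(c,W(p,X)).round().astype(int)),1,(0,255,0),-1)
    for th in(1.65,1.9):
        for y in(-50.5,50.5): cv2.circle(im,tuple(proj(c,W(p,[63*np.cos(th),y,34+63*np.sin(th)])).round().astype(int)),1,(0,255,255) if th<1.7 else (255,0,255),-1)
    for X in([36,-63,34],[36,63,45.5],[-36,-63,34],[-36,94,55]): cv2.circle(im,tuple(proj(c,W(p,X)).round().astype(int)),1,(255,255,0),-1)
    x,y=(270,190) if c=='top' else (200,200)
    cv2.imwrite(f'pics/{c}_fit.png',cv2.resize(im[y:y+140,x:x+180],None,fx=4,fy=4))
a=cv2.imread('pics/top_fit.png');b=cv2.imread('pics/scene_fit.png')
cv2.imwrite('pics/fit.png',cv2.resize(np.hstack([a,b]),None,fx=.55,fy=.55))
E
python3 fit.py
```

```text
piv [604.14550989 -76.36363435  34.        ] knob (array([627.38287225,  82.37079596,  61.32395455]), np.float64(1.8831711515650411)) (array([546.51545363, -84.69591381, 222.71998692]), np.float64(49.248614267926875))
pivtri (array([604.98583335, -75.76370416,  33.11864634]), np.float64(2.0028185138309604))Traceback (most recent call last):
  File "fit.py", line 27, in <module>
    r=minimize(cost,[c0[0],c0[1],yaw+d],method='Nelder-Mead',options={'initial_simplex':np.array([c0[0],c0[1],yaw+d])+np.array([[0,0,0],[8,0,0],[0,8,0],[0,0,.08]])})
    res = _minimize_neldermead(fun, x0, args, callback, bounds=bounds,
                               **options)
    fxr = func(xr)
    fx = function(np.copy(x), *(wrapper_args + args))
  File "fit.py", line 17, in cost
    q=np.array([proj(c,X) for X in W(p,B)])
                ~~~~^^^^^
  File "h.py", line 10, in proj
    c=get_calibration(cam);p=np.array(c['R'])@np.asarray(X,float)+np.array(c['t']);return np.array([c['fx']*p[0]/p[2]+c['cx'],c['fy']*p[1]/p[2]+c['cy']])
ValueError: time passes only in moves, steps and waits
```

```bash
sed -i '3a import functools\nget_calibration=functools.lru_cache(None)(get_calibration)' h.py; python3 fit.py
```

```text
piv [604.14550989 -76.36363435  34.        ] knob (array([627.38287225,  82.37079596,  61.32395455]), np.float64(1.8831711515650411)) (array([546.51545363, -84.69591381, 222.71998692]), np.float64(49.248614267926875))
pivtri (array([604.98583335, -75.76370416,  33.11864634]), np.float64(2.0028185138309604))
[ 533.26023311 -100.35588988    1.42665431] 853.0 [5403, 5306]
pivot pred [600.7780548  -73.77876147  34.        ]
knob in frame [194.4 -66.9  61.3] pivot in frame [ 33.9 -66.7  34. ]
```

View pics/fit.png

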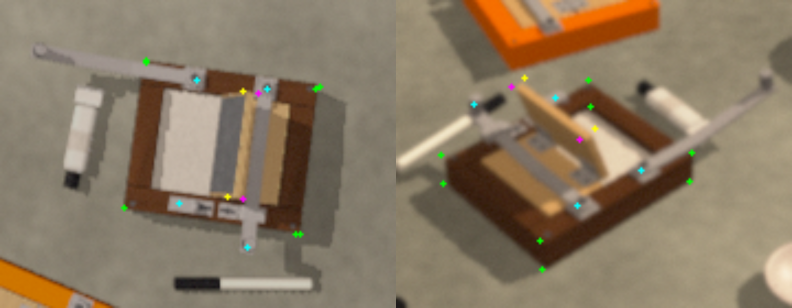

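```bash
cat > plan.py <<'E'
from h import *
import json,os
P=np.array([535.5,-101.5]);YAW=1.44
if os.path.exists('pz.json'): P,YAW=json.load(open('pz.json'));P=np.array(P)
def F(x,y): c,s=np.cos(YAW),np.sin(YAW);return P+[c*x-s*y,s*x+c*y]
def down(phi): # tool x at world angle phi, z down
    c,s=np.cos(phi),np.sin(phi);return Ro.from_matrix(np.array([[c,s,0],[s,-c,0],[0,0,-1.]]))
def cmd():
    if os.path.exists('cmd.json'):
        p,r=json.load(open('cmd.json'));return np.array(p),Ro.from_rotvec(r)
    s=ctrl.get_state();return s['tool_pos'],Ro.from_rotvec(s['orientation'])
def rows(tg,prev=None):
    """tg: list of (jaw,[x,y,z] tcp,phi)"""
    p,R=cmd();out=[]
    for j,x,ph in tg:
        d=R.inv().apply(np.array(x)-p)/200;r=(R.inv()*down(ph)).as_rotvec()/(np.pi/4)
        out.append([j,d.round(3).tolist(),r.round(3).tolist()])
    print(json.dumps(out).replace('-0.0,','0,'))
    d=np.array(out[-1][1])*200;r=np.array(out[-1][2])*np.pi/4
    json.dump([(p+R.apply(d)).tolist(),(R*Ro.from_rotvec(r)).as_rotvec().tolist()],open('cmd.json','w'))
def t(x,y,ztip): return [*F(x,y),ztip+14]
def st():
    s=ctrl.get_state();print('t',round(s['time'],2),s['tool_pos'].round(1),s['orientation'].round(3),'F',s['ft_force'].round(1),'gap',round(s['finger_gap']*88,1),'ff',round(s['finger_force'],1))
E
python3 - <<'E'
from plan import *
print('pot',atz('scene',(156,178),0))
a=np.array([150.3,-606.7]);b=F(-45,0);print(b)
for k in(1,2,3): pass
def mid(f):return [*(a+(b-a)*f),252.7]
f0=.243;f1=1.44
rows([(0,mid(.09*k),f0+.18*k) for k in range(1,5)]+[(0,mid(.36),f0+.75)])
E
```

```text
pot [-1.24078596 -5.86866971  0.        ]
[ 529.63093311 -146.11562567]
[[0, [0.215, -0.16, 0.0], [0.0, 0, -0.229]], [0, [0.431, -0.32, 0.0], [0.0, 0, -0.459]], [0, [0.647, -0.48, 0.0], [0.0, 0, -0.688]], [0, [0.862, -0.64, 0.0], [0.0, 0, -0.917]], [0, [0.862, -0.64, 0.0], [0.0, 0, -0.955]]]
```

move_arm(
  moves=[
    [0,[0.215,-0.16,0],[0,0,-0.229]],
    [0,[0.431,-0.32,0],[0,0,-0.459]],
    [0,[0.647,-0.48,0],[0,0,-0.688]],
    [0,[0.862,-0.64,0],[0,0,-0.917]],
    [0,[0.862,-0.64,0],[0,0,-0.955]],
  ],
)

```text
time: 1.82
tool_pos: [290.6, -437.3, 253.3]
orientation: [-2.754, -1.51, -0.005]
ft_force: [-0.7, -1.2, 0.4]
finger_gap: 0.454
finger_force: 0.0
```

```bash
python3 - <<'E'
from plan import *
st();p,R=cmd();print(p)
b=[*F(-48,0),200.];d=np.array(b)-p
def m(f):return p+d*f
rows([(0,m(.14),1.1),(0,m(.28),1.25),(0,m(.42),1.44),(0,m(.42),1.44)])
rows([(0,m(f),1.44) for f in(.56,.7,.85,1,1)])
E
```

```text
t 1.82 [ 290.6 -437.3  253.3] [-2.754 -1.51  -0.005] F [-0.7 -1.2  0.4] gap 39.9 ff 0.0
[ 286.8659625  -440.97328587  252.74904219]
[[0, [0.264, 0.03, 0.037], [0.0, 0.0, -0.136]], [0, [0.528, 0.061, 0.074], [0.0, 0.0, -0.327]], [0, [0.791, 0.091, 0.111], [0.0, 0.0, -0.569]], [0, [0.791, 0.091, 0.111], [0.0, 0.0, -0.569]]]
[[0, [0.225, 0.142, 0.037], [0.0, 0.0, -0.0]], [0, [0.45, 0.284, 0.074], [0.0, 0.0, -0.0]], [0, [0.69, 0.435, 0.113], [0.0, 0.0, -0.0]], [0, [0.931, 0.587, 0.153], [0.0, 0.0, -0.0]], [0, [0.931, 0.587, 0.153], [0.0, 0.0, -0.0]]]
```

move_arm(
  moves=[
    [0,[0.264,0.03,0.037],[0,0,-0.136]],
    [0,[0.528,0.061,0.074],[0,0,-0.327]],
    [0,[0.791,0.091,0.111],[0,0,-0.569]],
    [0,[0.791,0.091,0.111],[0,0,-0.569]],
  ],
)

```text
time: 2.33
tool_pos: [391.2, -315.6, 230.5]
orientation: [2.355, 2.079, 0.004]
ft_force: [0.1, -1.0, 1.2]
finger_gap: 0.012
finger_force: 0.0
```

move_arm(
  moves=[
    [0,[0.225,0.142,0.037],[0,0,0]],
    [0,[0.45,0.284,0.074],[0,0,0]],
    [0,[0.69,0.435,0.113],[0,0,0]],
    [0,[0.931,0.587,0.153],[0,0,0]],
    [0,[0.931,0.587,0.153],[0,0,0]],
  ],
)

```text
time: 2.95
tool_pos: [532.1, -145.7, 199.8]
orientation: [2.357, 2.076, 0.005]
ft_force: [-0.7, -0.9, -0.5]
finger_gap: 0.004
finger_force: 0.0
```

```bash
python3 - <<'E'
from plan import *
st();p,R=cmd();print(p, R.as_rotvec(), R.as_matrix()[:2,0])
rows([(0,t(-48,0,140),1.44),(0,t(-48,0,100),1.44),(0,t(-48,0,80),1.44),(0,t(-48,0,80),1.44)])
E
```

```text
t 2.95 [ 532.1 -145.7  199.8] [2.357 2.076 0.005] F [-0.7 -0.9 -0.5] gap 0.3 ff 0.0
[ 529.25030162 -149.14020177  199.94392939] [ 2.36204566e+00  2.07122665e+00 -6.92145557e-06] [0.13063619 0.99143037]
[[0, [0.0, 0, 0.23], [0.0, 0.0, -0.0]], [0, [0.0, 0, 0.43], [0.0, 0.0, -0.0]], [0, [0.0, 0, 0.53], [0.0, 0.0, -0.0]], [0, [0.0, 0, 0.53], [0.0, 0.0, -0.0]]]
```

move_arm(
  moves=[
    [0,[0,0,0.23],[0,0,0]],
    [0,[0,0,0.43],[0,0,0]],
    [0,[0,0,0.53],[0,0,0]],
    [0,[0,0,0.53],[0,0,0]],
  ],
)

```text
time: 3.45
tool_pos: [527.4, -151.8, 92.7]
orientation: [-2.365, -2.066, 0.006]
ft_force: [0.0, 0.3, 0.5]
finger_gap: 0.007
finger_force: 0.0
```

```bash
python3 - <<'E'
from plan import *
st();p,R=cmd();print(p)
save('scene','s1')
im=cv2.imread('pics/s1.png');cv2.imwrite('pics/s1c.png',cv2.resize(im[130:330,180:420],None,fx=3,fy=3))
s=ctrl.get_state();json.dump([s['tool_pos'].tolist(),down(1.44).as_rotvec().tolist()],open('cmd.json','w'))
tg=[(0,t(-9,0,84),1.44),(0,t(9,0,80),1.44),(0,t(26,0,70),1.44),(0,t(35,0,58),1.44),(0,t(40,0,45),1.44)]
rows([(0,t(x,0,84),1.44) for x in(-38,-30,-22,-15,-9)])
rows([(0,t(x,0,z),1.44) for x,z in((0,83),(9,80),(18,76),(26,70),(31,64))])
rows([(0,t(x,0,z),1.44) for x,z in((35,58),(38,51),(40,45),(41,39),(41,35))])
E
```

```text
t 3.45 [ 527.4 -151.8   92.7] [-2.365 -2.066  0.006] F [0.  0.3 0.5] gap 0.6 ff 0.0
[ 529.25400856 -149.14513764   93.94392957]
[[0, [0.062, 0.002, -0.021], [0, 0, -0.0]], [0, [0.102, 0.002, -0.021], [0, 0, -0.0]], [0, [0.142, 0.002, -0.021], [0, 0, -0.0]], [0, [0.177, 0.002, -0.021], [0, 0, -0.0]], [0, [0.207, 0.002, -0.021], [0, 0, -0.0]]]
[[0, [0.045, 0.0, 0.005], [0.0, 0.0, -0.0]], [0, [0.09, 0.0, 0.02], [0.0, 0.0, -0.0]], [0, [0.135, 0.0, 0.04], [0.0, 0.0, -0.0]], [0, [0.175, 0.0, 0.07], [0.0, 0.0, -0.0]], [0, [0.2, 0.0, 0.1], [0.0, 0.0, -0.0]]]
[[0, [0.02, 0.0, 0.03], [0, 0, -0.0]], [0, [0.035, 0.0, 0.065], [0, 0, -0.0]], [0, [0.045, 0.0, 0.095], [0, 0, -0.0]], [0, [0.05, 0.0, 0.125], [0, 0, -0.0]], [0, [0.05, 0.0, 0.145], [0, 0, -0.0]]]
```

View pics/s1c.png

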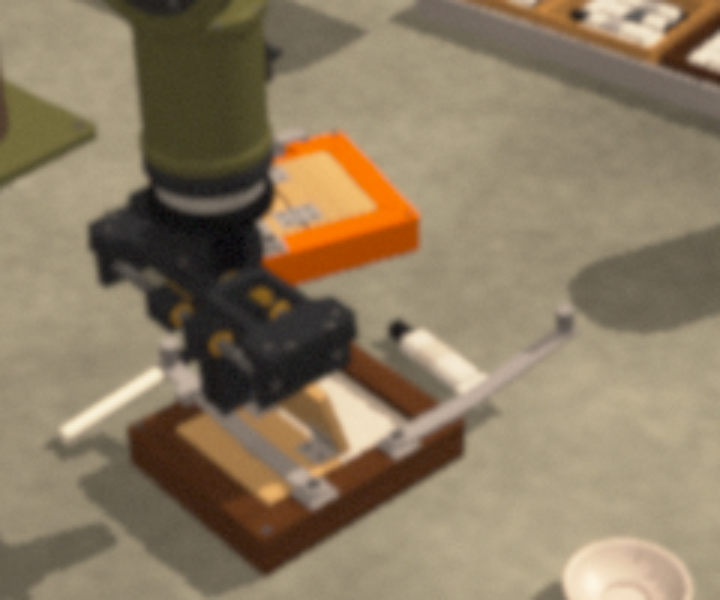

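The fingers stand behind the flap (crop px ~(250,380)) and clear of the latched bar. Now pushing.

move_arm(
  moves=[
    [0,[0.062,0.002,-0.021],[0,0,0]],
    [0,[0.102,0.002,-0.021],[0,0,0]],
    [0,[0.142,0.002,-0.021],[0,0,0]],
    [0,[0.177,0.002,-0.021],[0,0,0]],
    [0,[0.207,0.002,-0.021],[0,0,0]],
  ],
)

```text
time: 4.12
tool_pos: [535.2, -107.7, 98.2]
orientation: [2.362, 2.071, -0.0]
ft_force: [0.4, -0.6, 0.8]
finger_gap: 0.0
finger_force: 0.7
```

move_arm(
  moves=[
    [0,[0.045,0,0.005],[0,0,0]],
    [0,[0.09,0,0.02],[0,0,0]],
    [0,[0.135,0,0.04],[0,0,0]],
    [0,[0.175,0,0.07],[0,0,0]],
    [0,[0.2,0,0.1],[0,0,0]],
  ],
)

```text
time: 4.75
tool_pos: [540.2, -67.6, 77.6]
orientation: [-2.361, -2.072, 0.0]
ft_force: [-0.8, -1.3, 0.9]
finger_gap: 0.003
finger_force: 0.6
```

move_arm(
  moves=[
    [0,[0.02,0,0.03],[0,0,0]],
    [0,[0.035,0,0.065],[0,0,0]],
    [0,[0.045,0,0.095],[0,0,0]],
    [0,[0.05,0,0.125],[0,0,0]],
    [0,[0.05,0,0.145],[0,0,0]],
  ],
)

```text
time: 5.38
tool_pos: [541.6, -58.2, 48.7]
orientation: [-2.362, -2.071, -0.001]
ft_force: [-0.9, 0.8, 1.1]
finger_gap: 0.006
finger_force: 0.4
```

```bash
python3 - <<'E'
from plan import *
p,R=cmd();print(p)
for i in range(4):
    st();read_camera('top')
E
```

```text
[540.77606559 -60.86596036  48.98772391]
t 5.38 [541.6 -58.2  48.7] [-2.362e+00 -2.071e+00 -1.000e-03] F [-0.9  0.8  1.1] gap 0.5 ff 0.4
t 5.42 [541.6 -58.3  48.6] [-2.362 -2.071 -0.   ] F [ 0.3  1.1 -0.7] gap 0.3 ff 0.0
t 5.47 [541.7 -58.4  48.8] [-2.362 -2.071 -0.   ] F [-0.1  0.3 -1. ] gap 0.4 ff 0.0
t 5.53 [541.7 -58.5  49. ] [-2.362 -2.071 -0.   ] F [-1.  -0.3  0.3] gap 0.4 ff 0.0
```

move_arm(
  moves=[
    [0,[0,0,0.01],[0,0,0]],
    [0,[0,0,0.015],[0,0,0]],
    [0,[0,0,0.02],[0,0,0]],
    [0,[0,0,0.02],[0,0,0]],
  ],
)

```text
time: 6.08
tool_pos: [541.9, -58.6, 48.1]
orientation: [2.36, 2.07, 0.001]
ft_force: [-4.7, 0.4, 28.9]
finger_gap: 0.008
finger_force: 14.0
```

```bash
python3 - <<'E'
from plan import *
for i in range(3):
    st();save('scene','s2')
im=cv2.imread('pics/s2.png');cv2.imwrite('pics/s2c.png',cv2.resize(im[180:340,200:420],None,fx=3,fy=3))
E
```

```text
t 6.08 [541.9 -58.6  48.1] [2.36e+00 2.07e+00 1.00e-03] F [-4.7  0.4 28.9] gap 0.7 ff 14.0
t 6.12 [541.9 -58.6  48.1] [2.36e+00 2.07e+00 1.00e-03] F [-5.9 -0.4 28.6] gap 0.2 ff 14.0
t 6.17 [541.9 -58.6  48.1] [2.36e+00 2.07e+00 1.00e-03] F [-5.4  0.3 28.6] gap 0.4 ff 14.0
```

View pics/s2c.png

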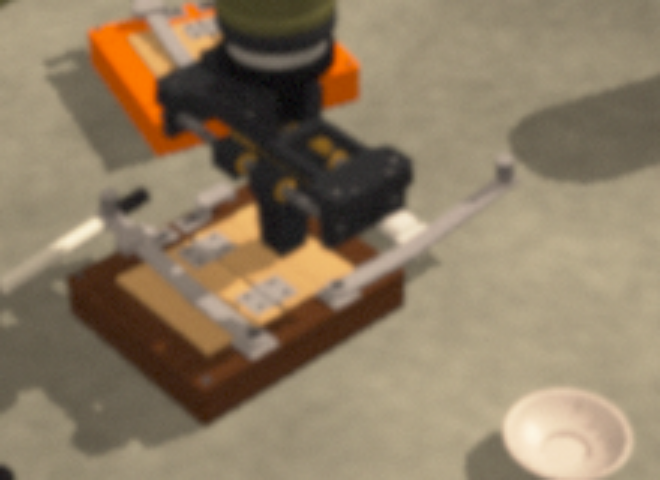

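The flap is flat and flush: the tips rest at z=34.1, and hinges and board are level in the picture. Raising, then measuring the knob.

move_arm(
  moves=[
    [0,[0,0,-0.1],[0,0,0]],
    [20,[0,0,-0.3],[0,0,0]],
    [40,[0,0,-0.5],[0,0,0]],
    [50,[0,0,-0.5],[0,0,0]],
  ],
)

```text
time: 6.72
tool_pos: [543.5, -58.7, 147.8]
orientation: [2.36, 2.068, 0.007]
ft_force: [-0.2, -0.1, 0.6]
finger_gap: 0.321
finger_force: 0.0
```

```bash
python3 - <<'E'
from plan import *
K={}
for c in('top','scene'):
    for l in('knob','pivot'):
        v=[]
        for i in range(4):
            read_camera(c); r=finder.place_of(l,c)
            v+= [q['xy'] for q in r if q['conf']>.3]
        print(c,l,np.round(v,1).tolist()); K[c,l]=v
save('top','t2');st()
im=cv2.imread('pics/t2.png');cv2.imwrite('pics/t2c.png',cv2.resize(im[190:300,270:420],None,fx=5,fy=5,interpolation=cv2.INTER_CUBIC))
E
```

```text
top knob [[286.9, 210.3], [287.6, 211.3], [305.8, 253.1], [287.4, 211.6], [286.2, 213.0]]
top pivot [[381.7, 317.1]]
scene knob [[367.1, 236.2], [366.4, 234.9], [367.7, 238.2], [367.7, 237.4]]
scene pivot [[313.5, 277.0], [311.1, 276.1], [312.6, 277.9]]
t 8.38 [541.6 -58.6 145.1] [ 2.362  2.071 -0.   ] F [-0.  -0.3  0.2] gap 44.2 ff 0.0
```

View pics/t2c.png

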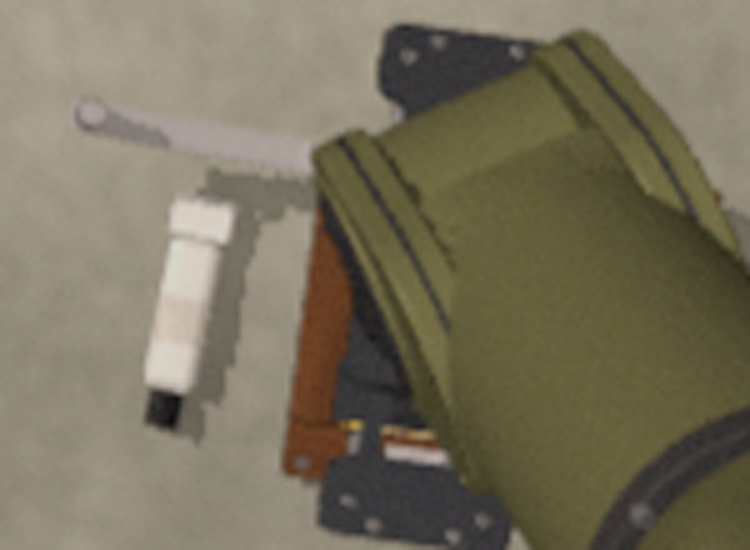

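Knob at crop (91,113) → top px (288.1,212.5). The bar runs on to the pin under the arm, and tube_a is untouched.

```bash
python3 - <<'E'
from plan import *
print(atz('top',(288.1,212.5),69),tri((288.1,212.5),(368,236.2)),atz('scene',(367.6,236.5),61))
kp=np.array([622.,80.]) 
s=ctrl.get_state();p=np.array([541.7,-58.5,145.])
json.dump([p.tolist(),down(1.44).as_rotvec().tolist()],open('cmd.json','w'))
k=atz('top',(288.1,212.5),69)
piv=np.array([602.5,-75]);a=k[:2]-piv;phi=np.arctan2(a[1],a[0]);print('phi',phi,np.hypot(*a))
rows([(50,[*(p[:2]+(k[:2]-p[:2])*f),z],phi) for f,z in((.33,145),(.66,145),(1,140),(1,115),(1,100))])
E
```

```text
[623.86372741  80.16054095  69.        ] (array([625.80612699,  81.28433698,  60.39680581]), np.float64(2.06030005497254)) [626.92855918  80.01437807  61.        ]
phi 1.4339687658667128 156.62439885490193
[[50, [0.245, 0.105, 0.0], [0, 0, 0.008]], [50, [0.489, 0.209, 0.0], [0, 0, 0.008]], [50, [0.741, 0.317, 0.025], [0, 0, 0.008]], [50, [0.741, 0.317, 0.15], [0, 0, 0.008]], [50, [0.741, 0.317, 0.225], [0, 0, 0.008]]]
```

move_arm(
  moves=[
    [50,[0.245,0.105,0],[0,0,0.008]],
    [50,[0.489,0.209,0],[0,0,0.008]],
    [50,[0.741,0.314,0.025],[0,0,0.008]],
    [50,[0.741,0.314,0.15],[0,0,0.008]],
    [50,[0.741,0.314,0.225],[0,0,0.008]],
  ],
)

```text
time: 9.0
tool_pos: [622.6, 80.2, 98.8]
orientation: [-2.367, -2.065, 0.003]
ft_force: [0.3, -0.2, 0.5]
finger_gap: 0.498
finger_force: 0.0
```

```bash
python3 - <<'E'
from plan import *
for i in range(4): save('scene','s3');st()
im=cv2.imread('pics/s3.png');cv2.imwrite('pics/s3c.png',cv2.resize(im[180:300,280:430],None,fx=4.5,fy=4.5,interpolation=cv2.INTER_CUBIC))
print(cmd()[0])
E
```

```text
t 9.05 [621.4  79.   97.1] [-2.368 -2.063  0.007] F [-1.2 -0.3 -1.2] gap 44.2 ff 0.0
t 9.1 [621.6  78.6  98.2] [-2.369 -2.062  0.007] F [-0.3 -0.5  1. ] gap 43.6 ff 0.0
t 9.15 [622.4  78.7  99.4] [-2.37  -2.062  0.004] F [ 0.8  0.6 -0.3] gap 44.0 ff 0.0
t 9.2 [623.1  79.  100.2] [ 2.370e+00  2.062e+00 -1.000e-03] F [-0.8 -0.3  0. ] gap 43.9 ff 0.0
[623.88725291  80.16526407 100.        ]
```

View pics/s3c.png

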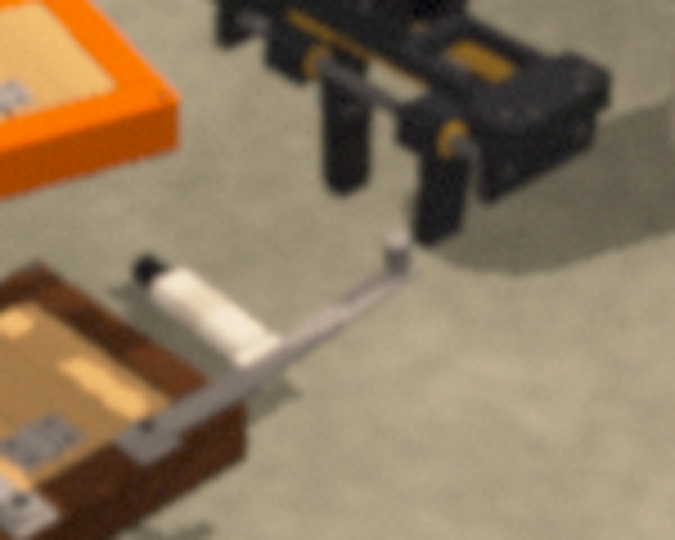

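The jaws straddle the knob (crop px ~(396,250)), about centred. Descend and close.

move_arm(
  moves=[
    [50,[0.005,0,0.1],[0,0,0]],
    [50,[0.005,0,0.16],[0,0,0]],
    [50,[0.005,0,0.172],[0,0,0]],
    [50,[0.005,0,0.172],[0,0,0]],
  ],
)

```text
time: 9.7
tool_pos: [623.3, 81.1, 65.5]
orientation: [-2.368, -2.064, 0.0]
ft_force: [-0.3, 0.8, 0.0]
finger_gap: 0.499
finger_force: 0.0
```

move_arm(
  moves=[
    [0,[0,0,0],[0,0,0]],
    [0,[0,0,0],[0,0,0]],
    [0,[0,0,0],[0,0,0]],
    [0,[0,0,0],[0,0,0]],
    [0,[0,0,0],[0,0,0]],
  ],
)

```text
time: 10.32
tool_pos: [623.7, 81.3, 65.9]
orientation: [2.368, 2.064, 0.001]
ft_force: [0.5, -0.2, -0.3]
finger_gap: 0.131
finger_force: 30.0
```

```bash
python3 - <<'E'
from plan import *
for i in range(3): read_camera('top');st()
E
```

```text
t 10.38 [623.7  81.3  65.9] [2.368e+00 2.064e+00 1.000e-03] F [ 0.9  0.9 -0. ] gap 11.0 ff 30.0
t 10.43 [623.6  81.3  65.8] [2.368e+00 2.064e+00 1.000e-03] F [0.8 0.4 0.4] gap 11.3 ff 30.0
t 10.47 [623.6  81.3  65.8] [2.369e+00 2.064e+00 1.000e-03] F [0.9 0.3 1.1] gap 11.1 ff 30.0
```

```bash
cat > sw.py <<'E'
from plan import *
import sys
# usage: sw.py px py r z phi...   ; cmd is reset with 'c' args via cmd.json
def swing(pv,r,tg):
    rows([(0,[pv[0]+r*np.cos(f),pv[1]+r*np.sin(f),z],f) for f,z in tg])
def setc(p,phi): json.dump([list(p),down(phi).as_rotvec().tolist()],open('cmd.json','w'))
def rad(phi):
    s=ctrl.get_state();f=s['ft_force'];u=np.array([np.cos(phi),np.sin(phi)]);w=np.array([-u[1],u[0]])
    print('radialF',(f[:2]@u).round(1),'tang(fwd)',(f[:2]@w).round(1),'Fz',f[2].round(1),s['tool_pos'].round(1),'t',s['time'],'phi',np.round(np.arctan2(*Ro.from_rotvec(s['orientation']).as_matrix()[[1,0],0]),3))
E
python3 - <<'E'
from sw import *
x=np.array([623.65,81.3,65.8]);setc(x,1.4339+0.0)
rad(1.434)
pv=np.array([603,-73.5]);a=x[:2]-pv;f0=np.arctan2(a[1],a[0]);r=np.hypot(*a);print(f0,r)
swing(pv,r,[(f0+.09*k,65.8) for k in(1,2,3,4)]+[(f0+.36,65.8)])
E
```

```text
radialF 0.5 tang(fwd) -0.9 Fz 1.1 [623.6  81.3  65.8] t 10.475 phi 1.433
1.438181323927496 156.17126016012037
[[0, [-0.003, -0.07, -0.0], [0.0, 0.0, -0.12]], [0, [-0.013, -0.14, -0.0], [0.0, 0.0, -0.235]], [0, [-0.029, -0.208, -0.0], [0.0, 0.0, -0.349]], [0, [-0.051, -0.275, -0.0], [0.0, 0.0, -0.464]], [0, [-0.051, -0.275, -0.0], [0.0, 0.0, -0.464]]]
```

move_arm(
  moves=[
    [0,[-0.003,-0.07,0],[0,0,-0.12]],
    [0,[-0.013,-0.14,0],[0,0,-0.235]],
    [0,[-0.029,-0.208,0],[0,0,-0.349]],
    [0,[-0.051,-0.275,0],[0,0,-0.464]],
    [0,[-0.051,-0.275,0],[0,0,-0.464]],
  ],
)

```text
time: 11.1
tool_pos: [566.2, 78.2, 65.6]
orientation: [-1.955, -2.457, 0.003]
ft_force: [-1.4, 0.8, 0.6]
finger_gap: 0.126
finger_force: 30.0
```

```bash
python3 - <<'E'
from sw import *
for i in range(3): read_camera('top');rad(1.798)
print(cmd()[0])
pv=np.array([603,-73.5]);r=156.17
swing(pv,r,[(1.798+.09*k,65.8) for k in(1,2,3,4)]+[(1.798+.36,65.8)])
E
```

```text
radialF 0.3 tang(fwd) 0.8 Fz 0.8 [567.   78.3  65.7] t 11.15 phi 1.796
radialF 0.6 tang(fwd) 0.7 Fz 0.1 [567.4  78.5  65.7] t 11.2 phi 1.796
radialF 0.4 tang(fwd) 0.6 Fz 0.0 [567.6  78.5  65.6] t 11.25 phi 1.796
[567.77257703  78.70123065  65.8       ]
[[0, [-0.003, -0.07, -0.0], [0.0, 0.0, -0.114]], [0, [-0.013, -0.14, -0.0], [0.0, 0.0, -0.229]], [0, [-0.028, -0.208, -0.0], [0.0, 0.0, -0.343]], [0, [-0.05, -0.275, -0.0], [0.0, 0.0, -0.458]], [0, [-0.05, -0.275, -0.0], [0.0, 0.0, -0.458]]]
```

move_arm(
  moves=[
    [0,[-0.003,-0.07,0],[0,0,-0.114]],
    [0,[-0.013,-0.14,0],[0,0,-0.229]],
    [0,[-0.028,-0.208,0],[0,0,-0.343]],
    [0,[-0.05,-0.275,0],[0,0,-0.458]],
    [0,[-0.05,-0.275,0],[0,0,-0.458]],
  ],
)

```text
time: 11.88
tool_pos: [516.0, 55.7, 65.6]
orientation: [-1.487, -2.767, 0.002]
ft_force: [0.3, -0.5, -0.2]
finger_gap: 0.129
finger_force: 30.0
```

```bash
python3 - <<'E'
from sw import *
for i in range(2): read_camera('top');rad(2.158)
print(cmd()[0])
pv=np.array([603,-73.5]);r=156.17
swing(pv,r,[(2.158+.09*k,65.8) for k in(1,2,3,4)]+[(2.158+.36,65.8)])
E
```

```text
radialF 0.1 tang(fwd) -0.5 Fz -0.1 [516.6  56.1  65.7] t 11.925 phi 2.155
radialF -0.5 tang(fwd) 0.4 Fz -0.1 [516.8  56.3  65.7] t 11.975 phi 2.155
[516.44580172  56.5525933   65.8       ]
[[0, [-0.003, -0.07, -0.0], [0.0, 0.0, -0.115]], [0, [-0.013, -0.14, -0.0], [0.0, 0.0, -0.229]], [0, [-0.029, -0.208, -0.0], [0.0, 0.0, -0.344]], [0, [-0.05, -0.275, -0.0], [0.0, 0.0, -0.458]], [0, [-0.05, -0.275, -0.0], [0.0, 0.0, -0.458]]]
```

move_arm(
  moves=[
    [0,[-0.003,-0.07,0],[0,0,-0.115]],
    [0,[-0.013,-0.14,0],[0,0,-0.229]],
    [0,[-0.029,-0.208,0],[0,0,-0.344]],
    [0,[-0.05,-0.275,0],[0,0,-0.458]],
    [0,[-0.05,-0.275,0],[0,0,-0.458]],
  ],
)

```text
time: 12.6
tool_pos: [476.6, 16.9, 65.7]
orientation: [0.969, 2.987, -0.001]
ft_force: [0.7, -1.6, -0.3]
finger_gap: 0.128
finger_force: 30.0
```

```bash
python3 - <<'E'
from sw import *
for i in range(2): save('scene','s4');rad(2.518)
print(cmd()[0])
im=cv2.imread('pics/s4.png');cv2.imwrite('pics/s4c.png',cv2.resize(im[190:340,180:380],None,fx=4,fy=4,interpolation=cv2.INTER_CUBIC))
E
```

```text
radialF -2.1 tang(fwd) 0.2 Fz -0.3 [477.   17.4  65.7] t 12.65 phi 2.514
radialF -2.2 tang(fwd) 0.1 Fz 0.0 [477.2  17.7  65.7] t 12.7 phi 2.514
[476.2004683   17.75422815  65.8       ]
```

View pics/s4c.png

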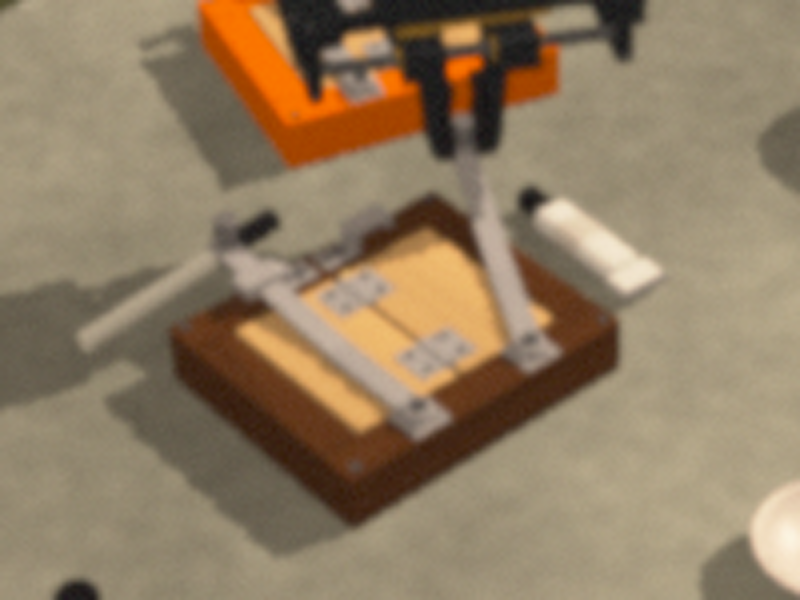

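Flap flat and bar held, moving with the gripper; hook ahead at crop px ~(370,220). Next: swing a bit further, then press down.

```bash
python3 - <<'E'
from sw import *
pv=np.array([603.,-73.5])
def S(tg): rows([(0,[pv[0]+r*np.cos(f),pv[1]+r*np.sin(f),z],f) for f,z,r in tg])
S([(2.58,65.8,155.6),(2.64,65.8,155.5),(2.64,62,155.8),(2.64,58.5,156.5),(2.64,55.5,157.2)])
S([(2.64,53.5,157.7),(2.64,51.5,158.2),(2.64,51.3,158.3),(2.64,51.3,158.3)])
E
```

```text
[[0, [-0.005, -0.048, -0.0], [0, 0.0, -0.079]], [0, [-0.009, -0.095, -0.0], [0, 0.0, -0.156]], [0, [-0.008, -0.095, 0.019], [0, 0.0, -0.156]], [0, [-0.004, -0.095, 0.036], [0, 0.0, -0.156]], [0, [-0.001, -0.096, 0.051], [0, 0.0, -0.156]]]
[[0, [0.002, 0.0, 0.01], [0, 0.0, 0.0]], [0, [0.005, 0.0, 0.02], [0, 0.0, 0.0]], [0, [0.005, 0.0, 0.021], [0, 0.0, 0.0]], [0, [0.005, 0.0, 0.021], [0, 0.0, 0.0]]]
```

move_arm(
  moves=[
    [0,[-0.005,-0.048,0],[0,0,-0.079]],
    [0,[-0.009,-0.095,0],[0,0,-0.156]],
    [0,[-0.008,-0.095,0.019],[0,0,-0.156]],
    [0,[-0.004,-0.095,0.036],[0,0,-0.156]],
    [0,[-0.001,-0.096,0.051],[0,0,-0.156]],
  ],
)

```text
time: 13.32
tool_pos: [465.9, 2.3, 55.6]
orientation: [0.781, 3.041, 0.0]
ft_force: [1.2, -0.7, 6.2]
finger_gap: 0.121
finger_force: 58.9
```

move_arm(
  moves=[
    [0,[0.002,0,0.01],[0,0,0]],
    [0,[0.005,0,0.02],[0,0,0]],
    [0,[0.005,0,0.021],[0,0,0]],
    [0,[0.005,0,0.021],[0,0,0]],
  ],
)

```text
time: 13.82
tool_pos: [465.5, 2.6, 52.0]
orientation: [0.781, 3.04, -0.0]
ft_force: [1.6, -2.1, 11.0]
finger_gap: 0.122
finger_force: 50.2
```

```bash
python3 - <<'E'
from sw import *
for i in range(3): read_camera('top');rad(2.64)
print(cmd()[0])
pv=np.array([603.,-73.5])
def S(tg): rows([(0,[pv[0]+r*np.cos(f),pv[1]+r*np.sin(f),z],f) for f,z,r in tg])
S([(f,51.3,158.2) for f in (2.67,2.70,2.73,2.76,2.76)])
E
```

```text
radialF -1.5 tang(fwd) 1.1 Fz 10.8 [465.5   2.7  51.9] t 13.875 phi 2.639
radialF -1.7 tang(fwd) 1.5 Fz 11.8 [465.6   2.6  52. ] t 13.925 phi 2.639
radialF -1.6 tang(fwd) 1.2 Fz 10.5 [465.5   2.6  52. ] t 13.975 phi 2.639
[464.26999975   2.53450393  51.4       ]
[[0, [0, -0.024, 0.0], [0, 0.0, -0.038]], [0, [-0.001, -0.047, 0.0], [0, 0.0, -0.076]], [0, [-0.003, -0.071, 0.0], [0, 0.0, -0.114]], [0, [-0.006, -0.095, 0.0], [0, 0.0, -0.152]], [0, [-0.006, -0.095, 0.0], [0, 0.0, -0.152]]]
```

Pressed onto its stop (Fz about 11 N, 13.8 mm down). Swing on.

move_arm(
  moves=[
    [0,[0,-0.024,0],[0,0,-0.038]],
    [0,[-0.001,-0.047,0],[0,0,-0.076]],
    [0,[-0.003,-0.071,0],[0,0,-0.114]],
    [0,[-0.006,-0.095,0],[0,0,-0.152]],
    [0,[-0.006,-0.095,0],[0,0,-0.152]],
  ],
)

```text
time: 14.6
tool_pos: [458.2, -12.9, 52.1]
orientation: [0.596, 3.08, 0.006]
ft_force: [2.0, 1.1, 10.5]
finger_gap: 0.127
finger_force: 50.1
```

```bash
python3 - <<'E'
from sw import *
for i in range(2): read_camera('top');rad(2.76)
print(cmd()[0])
pv=np.array([603.,-73.5])
def S(tg): rows([(0,[pv[0]+r*np.cos(f),pv[1]+r*np.sin(f),z],f) for f,z,r in tg])
S([(f,51.3,158.2) for f in (2.785,2.81,2.835,2.86,2.86)])
E
```

```text
radialF -1.8 tang(fwd) -1.2 Fz 10.3 [458.2 -12.9  52.1] t 14.65 phi 2.759
radialF -0.8 tang(fwd) -1.2 Fz 10.7 [458.2 -12.9  52.1] t 14.7 phi 2.759
[456.19123291 -14.70421779  51.4       ]
[[0, [0.0, -0.019, 0.0], [0, 0, -0.032]], [0, [-0.001, -0.039, 0.0], [0, 0, -0.064]], [0, [-0.002, -0.059, 0.0], [0, 0, -0.096]], [0, [-0.004, -0.078, 0.0], [0, 0, -0.128]], [0, [-0.004, -0.078, 0.0], [0, 0, -0.128]]]
```

move_arm(
  moves=[
    [0,[0,-0.019,0],[0,0,-0.032]],
    [0,[-0.001,-0.039,0],[0,0,-0.064]],
    [0,[-0.002,-0.059,0],[0,0,-0.096]],
    [0,[-0.004,-0.078,0],[0,0,-0.128]],
    [0,[-0.004,-0.078,0],[0,0,-0.128]],
  ],
)

```text
time: 15.32
tool_pos: [453.1, -27.5, 52.1]
orientation: [0.44, 3.107, 0.006]
ft_force: [1.5, 1.8, 10.6]
finger_gap: 0.124
finger_force: 50.1
```

```bash
python3 - <<'E'
from sw import *
for i in range(2): read_camera('top');rad(2.86)
print(cmd()[0])
pv=np.array([603.,-73.5])
def S(tg): rows([(0,[pv[0]+r*np.cos(f),pv[1]+r*np.sin(f),z],f) for f,z,r in tg])
S([(f,51.3,158) for f in (2.88,2.90,2.92,2.94,2.94)])
E
```

```text
radialF -1.2 tang(fwd) -1.8 Fz 10.8 [453.1 -27.5  52.1] t 15.375 phi 2.86
radialF 0.1 tang(fwd) -1.1 Fz 11.5 [453.  -27.5  52. ] t 15.425 phi 2.86
[451.11912585 -29.4783076   51.4       ]
[[0, [-0.001, -0.016, 0.0], [0, 0, -0.025]], [0, [-0.001, -0.032, 0.0], [0, 0, -0.051]], [0, [-0.002, -0.048, 0.0], [0, 0, -0.076]], [0, [-0.003, -0.064, 0.0], [0, 0, -0.102]], [0, [-0.003, -0.064, 0.0], [0, 0, -0.102]]]
```

move_arm(
  moves=[
    [0,[-0.001,-0.016,0],[0,0,-0.025]],
    [0,[-0.001,-0.032,0],[0,0,-0.051]],
    [0,[-0.002,-0.048,0],[0,0,-0.076]],
    [0,[-0.003,-0.064,0],[0,0,-0.102]],
    [0,[-0.003,-0.064,0],[0,0,-0.102]],
  ],
)

```text
time: 16.05
tool_pos: [449.9, -39.7, 52.0]
orientation: [0.315, 3.122, 0.006]
ft_force: [1.5, 1.7, 11.6]
finger_gap: 0.123
finger_force: 50.1
```

```bash
python3 - <<'E'
from sw import *
for i in range(2): read_camera('top');rad(2.94)
print(cmd()[0])
pv=np.array([603.,-73.5])
def S(tg): rows([(0,[pv[0]+r*np.cos(f),pv[1]+r*np.sin(f),z],f) for f,z,r in tg])
S([(f,51.3,158) for f in (2.95,2.96,2.97,2.97)])
E
```

```text
radialF -1.5 tang(fwd) -2.3 Fz 10.6 [449.9 -39.6  52. ] t 16.1 phi 2.941
radialF -0.3 tang(fwd) -1.6 Fz 10.9 [449.9 -39.6  52. ] t 16.15 phi 2.941
[448.14083596 -41.94144482  51.4       ]
[[0, [0, -0.007, 0.0], [0, 0, -0.012]], [0, [0, -0.015, 0.0], [0, 0, -0.025]], [0, [-0.001, -0.023, 0.0], [0, 0, -0.038]], [0, [-0.001, -0.023, 0.0], [0, 0, -0.038]]]
```

move_arm(
  moves=[
    [0,[0,-0.007,0],[0,0,-0.012]],
    [0,[0,-0.015,0],[0,0,-0.025]],
    [0,[-0.001,-0.023,0],[0,0,-0.038]],
    [0,[-0.001,-0.023,0],[0,0,-0.038]],
  ],
)

```text
time: 16.65
tool_pos: [449.1, -44.0, 52.0]
orientation: [0.268, 3.126, 0.006]
ft_force: [0.6, 2.1, 10.7]
finger_gap: 0.124
finger_force: 45.8
```

```bash
python3 - <<'E'
from sw import *
for i in range(2): read_camera('top');rad(2.97)
print(cmd()[0])
pv=np.array([603.,-73.5])
def S(tg): rows([(0,[pv[0]+r*np.cos(f),pv[1]+r*np.sin(f),z],f) for f,z,r in tg])
S([(f,51.3,158) for f in (2.98,2.99,3.0,3.0)])
E
```

```text
radialF -1.1 tang(fwd) -2.1 Fz 10.8 [449.1 -44.   52. ] t 16.7 phi 2.971
radialF 0.0 tang(fwd) -2.4 Fz 11.4 [449.1 -44.   52. ] t 16.75 phi 2.971
[447.41706316 -46.48854862  51.4       ]
[[0, [0.0, -0.008, 0.0], [0, 0.0, -0.013]], [0, [0.0, -0.016, 0.0], [0, 0.0, -0.025]], [0, [0.0, -0.024, 0.0], [0, 0.0, -0.038]], [0, [0.0, -0.024, 0.0], [0, 0.0, -0.038]]]
```

move_arm(
  moves=[
    [0,[0,-0.008,0],[0,0,-0.013]],
    [0,[0,-0.016,0],[0,0,-0.025]],
    [0,[0,-0.024,0],[0,0,-0.038]],
    [0,[0,-0.024,0],[0,0,-0.038]],
  ],
)

```text
time: 17.25
tool_pos: [448.3, -48.7, 52.0]
orientation: [0.221, 3.13, 0.007]
ft_force: [0.6, 3.3, 11.2]
finger_gap: 0.12
finger_force: 45.8
```

```bash
python3 - <<'E'
from sw import *
for i in range(2): read_camera('top');rad(3.0)
print(cmd()[0])
pv=np.array([603.,-73.5])
def S(tg): rows([(0,[pv[0]+r*np.cos(f),pv[1]+r*np.sin(f),z],f) for f,z,r in tg])
S([(f,51.3,158) for f in (3.01,3.02,3.02)])
E
```

```text
radialF -0.1 tang(fwd) -2.6 Fz 11.2 [448.3 -48.6  52. ] t 17.3 phi 3.001
radialF -1.7 tang(fwd) -2.4 Fz 9.9 [448.3 -48.7  52. ] t 17.35 phi 3.001
[446.59811088 -51.21816987  51.4       ]
[[0, [0.0, -0.008, 0.0], [0, 0.0, -0.013]], [0, [0, -0.016, 0.0], [0, 0.0, -0.025]], [0, [0, -0.016, 0.0], [0, 0.0, -0.025]]]
```

move_arm(
  moves=[
    [0,[0,-0.008,0],[0,0,-0.013]],
    [0,[0,-0.016,0],[0,0,-0.025]],
    [0,[0,-0.016,0],[0,0,-0.025]],
  ],
)

```text
time: 17.73
tool_pos: [447.9, -51.7, 52.0]
orientation: [0.19, 3.132, 0.007]
ft_force: [1.0, 2.3, 11.3]
finger_gap: 0.121
finger_force: 45.8
```

```bash
python3 - <<'E'
from sw import *
for i in range(2): read_camera('top');rad(3.02)
pv=np.array([603.,-73.5])
def S(tg): rows([(0,[pv[0]+r*np.cos(f),pv[1]+r*np.sin(f),z],f) for f,z,r in tg])
S([(f,51.3,158) for f in (3.03,3.04,3.04)])
E
```

```text
radialF -1.0 tang(fwd) -2.4 Fz 11.4 [447.9 -51.8  52. ] t 17.775 phi 3.02
radialF -0.8 tang(fwd) -2.5 Fz 11.3 [447.9 -51.8  52. ] t 17.825 phi 3.02
[[0, [0, -0.008, 0.0], [0, 0.0, -0.013]], [0, [0, -0.016, 0.0], [0, 0.0, -0.026]], [0, [0, -0.016, 0.0], [0, 0.0, -0.026]]]
```

move_arm(
  moves=[
    [0,[0,-0.008,0],[0,0,-0.013]],
    [0,[0,-0.016,0],[0,0,-0.026]],
    [0,[0,-0.016,0],[0,0,-0.026]],
  ],
)

```text
time: 18.2
tool_pos: [447.5, -54.9, 52.0]
orientation: [0.158, 3.134, 0.007]
ft_force: [0.4, 1.0, 10.2]
finger_gap: 0.119
finger_force: 45.8
```

```bash
python3 - <<'E'
from sw import *
for i in range(2): read_camera('top');rad(3.04)
pv=np.array([603.,-73.5])
def S(tg): rows([(0,[pv[0]+r*np.cos(f),pv[1]+r*np.sin(f),z],f) for f,z,r in tg])
S([(f,51.3,158) for f in (3.05,3.06,3.06)])
E
```

```text
radialF 0.1 tang(fwd) -2.5 Fz 10.7 [447.5 -54.9  52. ] t 18.25 phi 3.041
radialF -1.0 tang(fwd) -2.9 Fz 10.3 [447.5 -55.   52. ] t 18.3 phi 3.041
[[0, [0, -0.007, 0.0], [0, 0.0, -0.013]], [0, [0, -0.015, 0.0], [0, 0.0, -0.025]], [0, [0, -0.015, 0.0], [0, 0.0, -0.025]]]
```

move_arm(
  moves=[
    [0,[0,-0.007,0],[0,0,-0.013]],
    [0,[0,-0.015,0],[0,0,-0.025]],
    [0,[0,-0.015,0],[0,0,-0.025]],
  ],
)

```text
time: 18.68
tool_pos: [447.2, -57.9, 52.0]
orientation: [0.127, 3.135, 0.007]
ft_force: [1.1, 2.8, 10.8]
finger_gap: 0.117
finger_force: 45.8
```

```bash
python3 - <<'E'
from sw import *
for i in range(2): save('top','t5');rad(3.06)
im=cv2.imread('pics/t5.png');cv2.imwrite('pics/t5c.png',cv2.resize(im[205:315,310:430],None,fx=5,fy=5,interpolation=cv2.INTER_CUBIC))
pv=np.array([603.,-73.5])
def S(tg): rows([(0,[pv[0]+r*np.cos(f),pv[1]+r*np.sin(f),z],f) for f,z,r in tg])
S([(f,51.3,158) for f in (3.07,3.08,3.08)])
E
```

```text
radialF -0.9 tang(fwd) -2.8 Fz 10.4 [447.2 -57.9  52. ] t 18.725 phi 3.061
radialF -0.2 tang(fwd) -2.2 Fz 10.3 [447.2 -57.9  52. ] t 18.775 phi 3.061
[[0, [0, -0.008, 0.0], [0, 0.0, -0.013]], [0, [-0.001, -0.016, 0.0], [0, 0.0, -0.026]], [0, [-0.001, -0.016, 0.0], [0, 0.0, -0.026]]]
```

move_arm(
  moves=[
    [0,[0,-0.008,0],[0,0,-0.013]],
    [0,[-0.001,-0.016,0],[0,0,-0.026]],
    [0,[-0.001,-0.016,0],[0,0,-0.026]],
  ],
)

```text
time: 19.15
tool_pos: [447.1, -59.5, 52.0]
orientation: [0.093, 3.136, 0.011]
ft_force: [0.4, 5.0, 11.1]
finger_gap: 0.128
finger_force: 45.7
```

```bash
python3 - <<'E'
from sw import *
for i in range(2): read_camera('top');rad(3.08)
pv=np.array([603.,-73.5])
def S(tg): rows([(0,[pv[0]+r*np.cos(f),pv[1]+r*np.sin(f),z],f) for f,z,r in tg])
S([(f,51.3,158) for f in (3.09,3.10,3.10)])
E
```

```text
radialF -0.5 tang(fwd) -5.3 Fz 10.9 [447.1 -59.4  52. ] t 19.2 phi 3.082
radialF -0.0 tang(fwd) -5.3 Fz 10.5 [447.1 -59.4  52. ] t 19.25 phi 3.082
[[0, [0.0, -0.008, 0.0], [0, 0.0, -0.013]], [0, [0.0, -0.016, 0.0], [0, 0.0, -0.025]], [0, [0.0, -0.016, 0.0], [0, 0.0, -0.025]]]
```

move_arm(
  moves=[
    [0,[0,-0.005,0],[0,0,0]],
    [0,[0,-0.01,0],[0,0,0]],
    [0,[0,-0.01,0],[0,0,0]],
  ],
)

```text
time: 19.62
tool_pos: [447.1, -59.6, 52.1]
orientation: [0.091, 3.136, 0.016]
ft_force: [1.0, 8.2, 10.4]
finger_gap: 0.121
finger_force: 45.6
```

```bash
python3 - <<'E'
from sw import *
for i in range(2): read_camera('top');rad(3.08)
E
```

```text
radialF 0.2 tang(fwd) -8.5 Fz 10.1 [447.1 -59.7  52.1] t 19.675 phi 3.084
radialF 0.3 tang(fwd) -8.5 Fz 10.2 [447.1 -59.7  52.1] t 19.725 phi 3.084
```

Solid wall at keeper about -0.04 (8.5 N, no further motion). Ease off slightly and let the bar rise under the hook.

move_arm(
  moves=[
    [0,[0,0.006,-0.01],[0,0,0]],
    [0,[-0.003,0.006,-0.022],[0,0,0]],
    [0,[-0.007,0.006,-0.035],[0,0,0]],
    [0,[-0.01,0.006,-0.047],[0,0,0]],
    [0,[-0.01,0.006,-0.047],[0,0,0]],
  ],
)

```text
time: 20.35
tool_pos: [448.2, -59.7, 60.7]
orientation: [0.093, 3.138, 0.013]
ft_force: [0.1, 7.3, 1.9]
finger_gap: 0.125
finger_force: 41.0
```

```bash
python3 - <<'E'
from sw import *
for i in range(2): read_camera('top');rad(3.08)
E
```

```text
radialF -0.5 tang(fwd) -6.4 Fz 1.5 [448.2 -59.7  60.7] t 20.4 phi 3.083
radialF -0.5 tang(fwd) -7.4 Fz 0.7 [448.2 -59.7  60.6] t 20.45 phi 3.083
```

move_arm(
  moves=[
    [0,[0,0.007,0],[0,0,0]],
    [0,[0,0.007,0],[0,0,0]],
    [35,[0,0.007,0],[0,0,0]],
    [35,[0,0.007,0],[0,0,0]],
    [35,[0,0.007,0],[0,0,0]],
  ],
)

```text
time: 21.08
tool_pos: [447.0, -64.0, 60.6]
orientation: [-0.099, -3.14, 0.002]
ft_force: [0.1, -0.4, -0.3]
finger_gap: 0.353
finger_force: 0.0
```

```bash
python3 - <<'E'
from sw import *
rad(3.08);st()
E
```

```text
radialF -0.1 tang(fwd) 0.4 Fz -0.3 [447.  -64.   60.6] t 21.075 phi 3.079
t 21.07 [447.  -64.   60.6] [-9.90e-02 -3.14e+00  2.00e-03] F [ 0.1 -0.4 -0.3] gap 31.0 ff 0.0
```

move_arm(
  moves=[
    [35,[0,0,-0.1],[0,0,0]],
    [35,[0,0,-0.3],[0,0,0]],
    [35,[0,0,-0.6],[0,0,0]],
    [35,[0,0,-0.9],[0,0,0]],
    [35,[0,0,-0.95],[0,0,0]],
  ],
)

```text
time: 21.7
tool_pos: [448.1, -63.4, 253.5]
orientation: [0.099, 3.135, -0.001]
ft_force: [-0.3, -0.2, -1.0]
finger_gap: 0.351
finger_force: 0.0
```

move_arm(
  moves=[
    [35,[0,0.25,0],[0,0,0]],
    [35,[0,0.5,0],[0,0,0]],
    [35,[0,0.75,0],[0,0,0]],
    [35,[0,1,0],[0,0,0]],
    [35,[0,1,0],[0,0,0]],
  ],
)

```text
time: 22.32
tool_pos: [458.4, 140.4, 249.9]
orientation: [-0.086, -3.139, -0.003]
ft_force: [0.0, -0.6, -0.7]
finger_gap: 0.354
finger_force: 0.0
```

```bash
python3 - <<'E'
from sw import *
st();save('scene','s6');save('top','t6')
a=cv2.imread('pics/s6.png')[190:330,200:360];b=cv2.imread('pics/t6.png')[190:330,290:450]
cv2.imwrite('pics/end.png',np.vstack([cv2.resize(np.hstack([a,b]),None,fx=2.5,fy=2.5,interpolation=cv2.INTER_CUBIC)]))
E
```

```text
t 22.32 [458.4 140.4 249.9] [-8.600e-02 -3.139e+00 -3.000e-03] F [ 0.  -0.6 -0.7] gap 31.1 ff 0.0
```

View pics/end.png

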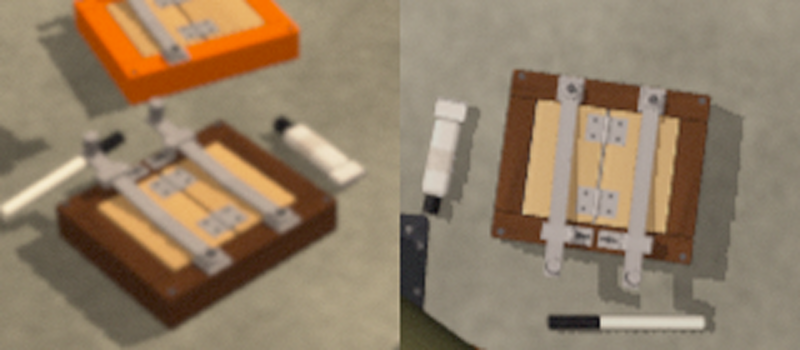

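Both bars now lie parallel across the frame and under their hooks, with knobs at right-panel px (552,267) and (632,280). The flap is flat, and the tubes and marker haven't moved. Handing in.

```bash
python3 -c "
from plant import ctrl
print(ctrl.finish_job())"
```

```text
the job is handed in; nothing more can be done
None
```

The flap is folded flat into the frame and the loose keeper bar is latched: pressed down, swung to the hook's wall and sprung up behind the lip. I handed the job in at about 22 s, with the tubes and marker where they were in the last pictures.

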